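Reverse the light bars in the test jig and run the test

ROBOT

A 7-joint arm with a two-finger parallel gripper is mounted at the origin on the work surface. World frame = base frame: x ahead of the robot, y to its left, z up, the work surface at z = 0. Lengths are in m, angles in rad, forces in N, time in s.
With the tool pointing down it reaches from about 0.425 to 0.925 m from the base axis. Payload 6.8 kg.
Tool frame: the origin (TCP) lies midway between the tips of the shut fingers; the grasp point (between the pads) lies r.grip_point_offset behind it (r.grip_point_offset is the distance from the TCP to the grasp point, in m); z points along the fingers, y is the line along which they close (so a half turn about z gives the same grasp; the last joint's range is limited). The gripper opens to 85 mm and grips with 20 to 120 N. Pads are 22 mm wide; open, the fingers measure 114 mm over their backs; the gripper's body (76 mm by 85 mm) begins 54 mm behind the grasp point. The pads swing forward as they close: fully open they stand 13 mm farther back than shut.
Start: joints at [1.14, 0.477, 0.022, 1.555, -0.011, 1.109, -0.083], TCP at [0.214, -0.64, 0.209] pointing down, gripper open.
Joint ranges: [-2.96, 2.96], [-0.34, 2.1], [-1.41, 1.46], [0.24, 2.44], [-1.37, 4.51], [0.17, 1.92], [-2.96, 2.96]. Speed limits (rad/s): [2.39, 2.39, 3.14, 3.14, 3.14, 3.14, 3.14].

INTERFACE

Orientations are given as a rotation vector (axis times angle).
In Python, from bench import r gives the robot as it stands. The module is installed in compiled form; this text tells all that it offers.
- The arm moves only by the shell command python3 -m crank 'ROWS' [FORCE]. ROWS is JSON, a list of rows, each a list of 5 numbers: the shift along the world's x, y, z in units of 200 mm (1.0 is 200 mm), then the turn about the world's z in units of 45 degrees (1.0 is 45 degrees), then the opening, from -1 (shut) to 1 (fully open). In form: [[dx, dy, dz, turn, jaw], ...]. A call has 1 to 8 rows; each row shifts and turns the commanded pose from where the row before left it; what a row does not reach is not made up. A row lasts 1/12 s, in which the tool goes at most 41.7 mm and 7.16 degrees, less where a joint would pass 70% of its speed; a pose out of reach is approached as far as the arm can. A call with a number of a shift or a turn outside -1 to 1 is refused whole. A call with a gripper value outside its range is refused whole. The fingers move at their own pace and stop on an object; FORCE is the grip in N (left out, the last holds). Time passes only in rows, so rows that do not move let the fingers close. It gives the time, the measured TCP pose, the force, the opening and the grip force at its end, in the units of the state.
- r.get_obs(): the state, without advancing time (a new reading comes with each control period).
- r.grab_frame(name): name is "side" or "top"; returns the picture (400x640x3 uint8, blue, green, red); there is no depth.
- r.camera_model(name): a dict with "fx", "fy", "cx", "cy" (pixels), "distortion" ([k1, k2, p1, p2, k3] as OpenCV has them; the pictures are not rectified), "R" (3x3) and "t" (3): a world point X has camera coordinates R X + t. Camera axes: x right, y down, z forward; pixel columns grow to the right and rows downward; lengths in m; the calibration is good to about 2 mm. A picture is of the moment at which its call begins. camera_model takes no time and is no camera call.
- r.hand_in(): hands the job in; it is judged then, once.
The state is a dict: "clock": time; "joints": joint angles; "qvel": joint speeds; "tau": joint torques, N m; "tcp_pos": TCP position; "orientation": TCP orientation; "contact_force": force on the tool from outside, world axes, zero at the start; "moment": the same for the moment, N m; "grip_width": finger opening in m; "gripper_force": force on a finger pad.
Only numpy, scipy, OpenCV 4.12 (cv2) and the standard library are available. Lean on these libraries where they do the work, as an engineer would, in place of code of your own. Each camera call takes 0.05 s, during which the arm holds its last target. There are 200 camera calls.

TASK

The light bars lie the wrong way round in the test jig, and the jig is still live. Switch the power isolator off, then turn every light bar end for end and lay it back flat in its own bay with its plug facing the contact block. Next switch the isolator on, turn the test handle to on, leave it there for two seconds, turn it back to off, and last switch the isolator off again. Never lift a bar out while the isolator is on, and leave the other things on the table where they are.

Things in the scene. Friction and masses are not known exactly. Their poses are not given: they have to be found in the camera images.
- jig: fixed plywood plate 270 x 235 x 8 mm, origin under it, z up. Bars lie along its y axis, on two cross rails along x at y = -45 and +45 mm (16 mm wide, tops 20 mm above the table; the 74 mm between them is open for fingers, plate top at 8 mm). A black contact block stands along its +y side (y = 90 to 116 mm, top 44 mm above the table); its brass pins only show and offer no contact
- bay1 (a point): centre of bay 1, on the rail tops, 20 mm above the table, at jig x = -85 mm; axes as the jig's: y points to the contact block. Each bay is kept by small cheeks on both rails, 28 mm apart inside, 6 mm high and 4 mm thick. bar1 belongs here
- bay2 (a point): centre of bay 2, at jig x = 0, otherwise like bay1; bar2 belongs here
- bay3 (a point): centre of bay 3, at jig x = +85 mm, otherwise like bay1; bar3 belongs here
- isolator (a joint): power isolator: the black bar handle on the grey box with a round yellow plate. 0 = off, 1.571 (90 degrees, clockwise from above) = on; end stops at both. An over-centre spring (at most about 0.12 N m) snaps it to the nearer stop. It starts on
- isolator_grip (a point): on the vertical axis of the isolator handle, 76 mm above the table, where to pinch it. The handle is a bar 16 mm wide, 72 mm long, 60 to 90 mm above the table, 6 mm off-centre towards its pointer end (white mark); this frame turns with it, x along the bar. Below it: a box 100 x 90 mm and a round boss, up to 60 mm high
- isolator_base: the fixed grey box of the isolator, origin under its centre, z up; at off the handle bar lies along its x axis, at on along its -y axis
- tester (a joint): test handle: the steel crossbar on the round aluminium drum. 0 = off, 1.571 (90 degrees, clockwise from above) = on; end stops and over-centre spring as on the isolator. It starts off
- tester_grip (a point): on the vertical axis of the test handle, 58 mm above the table, where to pinch it. The crossbar is round, 18 mm thick and 46 mm long, its axis at this height, with a 22 mm ball on its +x end as pointer; this frame turns with it, x along the crossbar. The drum is 96 mm across at its foot, 68 mm at its top and 34 mm high
- tester_base: the fixed aluminium drum of the test handle, origin under its centre, z up; at off the crossbar lies along its x axis, at on along its -y axis
- bar1: light bar 1, loose, about 150 g: aluminium channel with white diffuser, 160 mm long in all, 20 mm wide and high, with a black plug block 24 mm long, 26 mm wide, 24 mm high at its +x end. Origin at mid-length on its underside; x along it to the plug, z up. Starts in its bay, plug away from the contact block. Two or three bars are present
- bar2: light bar 2, same as bar1
- bar3: light bar 3, same as bar1
- bar1_plug (a point): middle of the plug's end face of bar 1, 80 mm from the bar's middle
- bar2_plug (a point): middle of the plug's end face of bar 2, 80 mm from the bar's middle
- bar3_plug (a point): middle of the plug's end face of bar 3, 80 mm from the bar's middle
- solder: bystander: flanged metal spool, 56 mm across, 36 mm high, origin under its centre
- cup: bystander: light open cardboard cup, 74 mm across the rim, 85 mm high, origin under its centre
- tape: bystander: roll of black tape lying flat, 60 mm across, 19 mm high, origin under its centre
- driver: bystander: screwdriver, 170 mm long
- computer: bystander: small white computer box, 88 x 60 x 26 mm, origin under its centre
- flux: bystander: amber jar, 44 mm across, 75 mm high, origin under its centre

How it is judged:
On the way, in this order (a step that is already met when the one before it is completed fails the run):
1. the isolator is off (value of joint each of isolator, tester below 0.15 rad), for 0.2 s.
2. with the isolator off, every bar lies reversed and home in its own bay (all of step 1 and x of bar1 in the frame of bay1 between -0.006 and 0.006 m and y of bar1 in the frame of bay1 between -0.008 and 0.008 m and z of bar1 in the frame of bay1 below 0.004 m and y of bar1_plug in the frame of bay1 above 0.06 m and angle between the z axis of bar1 and the z axis of bay1, either way round below 0.1 rad and x of bar2 in the frame of bay2 between -0.006 and 0.006 m and y of bar2 in the frame of bay2 between -0.008 and 0.008 m and z of bar2 in the frame of bay2 below 0.004 m and y of bar2_plug in the frame of bay2 above 0.06 m and angle between the z axis of bar2 and the z axis of bay2, either way round below 0.1 rad and x of bar3 in the frame of bay3 between -0.006 and 0.006 m and y of bar3 in the frame of bay3 between -0.008 and 0.008 m and z of bar3 in the frame of bay3 below 0.004 m and y of bar3_plug in the frame of bay3 above 0.06 m and angle between the z axis of bar3 and the z axis of bay3, either way round below 0.1 rad), for 0.3 s.
3. the isolator is on again, the bars home (value of joint isolator above 1.42 rad and value of joint tester below 0.15 rad and x of bar1 in the frame of bay1 between -0.006 and 0.006 m and y of bar1 in the frame of bay1 between -0.008 and 0.008 m and z of bar1 in the frame of bay1 below 0.004 m and y of bar1_plug in the frame of bay1 above 0.06 m and angle between the z axis of bar1 and the z axis of bay1, either way round below 0.1 rad and x of bar2 in the frame of bay2 between -0.006 and 0.006 m and y of bar2 in the frame of bay2 between -0.008 and 0.008 m and z of bar2 in the frame of bay2 below 0.004 m and y of bar2_plug in the frame of bay2 above 0.06 m and angle between the z axis of bar2 and the z axis of bay2, either way round below 0.1 rad and x of bar3 in the frame of bay3 between -0.006 and 0.006 m and y of bar3 in the frame of bay3 between -0.008 and 0.008 m and z of bar3 in the frame of bay3 below 0.004 m and y of bar3_plug in the frame of bay3 above 0.06 m and angle between the z axis of bar3 and the z axis of bay3, either way round below 0.1 rad), for 0.2 s.
4. the test handle is on for two seconds (1.5 s or more count), with the isolator on and the bars home (value of joint each of isolator, tester above 1.42 rad and x of bar1 in the frame of bay1 between -0.006 and 0.006 m and y of bar1 in the frame of bay1 between -0.008 and 0.008 m and z of bar1 in the frame of bay1 below 0.004 m and y of bar1_plug in the frame of bay1 above 0.06 m and angle between the z axis of bar1 and the z axis of bay1, either way round below 0.1 rad and x of bar2 in the frame of bay2 between -0.006 and 0.006 m and y of bar2 in the frame of bay2 between -0.008 and 0.008 m and z of bar2 in the frame of bay2 below 0.004 m and y of bar2_plug in the frame of bay2 above 0.06 m and angle between the z axis of bar2 and the z axis of bay2, either way round below 0.1 rad and x of bar3 in the frame of bay3 between -0.006 and 0.006 m and y of bar3 in the frame of bay3 between -0.008 and 0.008 m and z of bar3 in the frame of bay3 below 0.004 m and y of bar3_plug in the frame of bay3 above 0.06 m and angle between the z axis of bar3 and the z axis of bay3, either way round below 0.1 rad), for 1.5 s.
5. the test handle is back at off, the isolator still on (value of joint isolator above 1.42 rad and value of joint tester below 0.15 rad), for 0.2 s.
6. the isolator is off again, the test handle off (all of step 1), for 0.2 s.
At the end, for the whole second after the job is handed in: Isolator and test handle both off (each within 0.15 rad of its stop); every bar at rest on the rails in its own bay, plug towards the contact block: its middle within 6 mm across and 8 mm along of the bay's centre, no more than 4 mm above the rails, lying flat within 0.1 rad (all of step 6 and x of bar1 in the frame of bay1 between -0.006 and 0.006 m and y of bar1 in the frame of bay1 between -0.008 and 0.008 m and z of bar1 in the frame of bay1 below 0.004 m and y of bar1_plug in the frame of bay1 above 0.06 m and angle between the z axis of bar1 and the z axis of bay1, either way round below 0.1 rad and x of bar2 in the frame of bay2 between -0.006 and 0.006 m and y of bar2 in the frame of bay2 between -0.008 and 0.008 m and z of bar2 in the frame of bay2 below 0.004 m and y of bar2_plug in the frame of bay2 above 0.06 m and angle between the z axis of bar2 and the z axis of bay2, either way round below 0.1 rad and x of bar3 in the frame of bay3 between -0.006 and 0.006 m and y of bar3 in the frame of bay3 between -0.008 and 0.008 m and z of bar3 in the frame of bay3 below 0.004 m and y of bar3_plug in the frame of bay3 above 0.06 m and angle between the z axis of bar3 and the z axis of bay3, either way round below 0.1 rad and linear speed of each of bar1, bar2, bar3 below 0.02 m/s); the robot touches nothing.
It fails at once if a bar is lifted more than 50 mm off the rails while the isolator is on (value of joint isolator above 1.2 rad and z of any of bar1, bar2, bar3 in the frame of jig above 0.07 m).
It fails at once if one of the other things on the table is moved more than 40 mm (distance of any of solder, cup, tape, driver, computer, flux from where it was at the start of the episode above 0.04 m).
Of bar1, bar2, bar3 only 2 to 3 are there at a start; the rules pass over those that are not, and their reading is None.
At some moment in a run one of bar1, bar2, bar3 may be knocked a few centimetres aside while the robot is not near it.
Once in a run the grip may slacken for a moment while it holds something.
It also fails if it takes over 210 s, if anything falls off the work surface, if the arm or the gripper's body presses on something with over 40 N, if the wrist force passes 120 N, or if a joint passes its speed limit or range.

## Working session

There is one attempt and no reset: what is moved stays moved. The work goes in short steps, Python scripts to look and compute and a shell command to move; the robot and the scene stay as the last step left them, time stands still between calls to the robot, and variables do not carry over. Pictures are saved under pics/ and viewed, at most 14 in all, crops included, and the job is handed in when it is done.

```bash
mkdir -p pics; python3 - <<'E'
from bench import r
import cv2,numpy as np
for n in("top","side"):
    f=r.grab_frame(n); cv2.imwrite(f"pics/{n}0.png",f); m=r.camera_model(n); print(n,{k:np.round(v,4).tolist() for k,v in m.items()})
o=r.get_obs(); print(o["clock"],o["tcp_pos"],o["orientation"],o["grip_width"],r.grip_point_offset)
E
```

```text
top {'fx': 406.9943, 'fy': 406.9943, 'cx': 316.5699, 'cy': 192.758, 'distortion': [-0.0849, 0.0, 0.0, 0.0, 0.0], 'R': [[-0.0198, -0.9998, 0.002], [-0.991, 0.0193, -0.1328], [0.1327, -0.0046, -0.9911]], 't': [0.0251, 0.5801, 0.9522]}
side {'fx': 461.2535, 'fy': 461.2535, 'cx': 317.9188, 'cy': 204.152, 'distortion': [-0.0419, 0.0, 0.0, 0.0, 0.0], 'R': [[-0.7141, -0.7, -0.0019], [-0.4573, 0.4685, -0.7559], [0.53, -0.539, -0.6547]], 't': [0.3925, 0.3177, 0.8253]}
0.1 [ 0.2139326  -0.63961162  0.20773348] [-3.09920181e+00 -5.04557722e-01  5.71456950e-04] 0.08514854311980831 0.0187
```

View pics/top0.png

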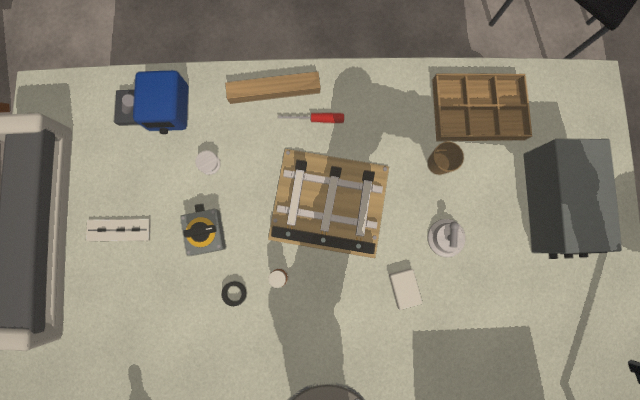

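View pics/side0.png

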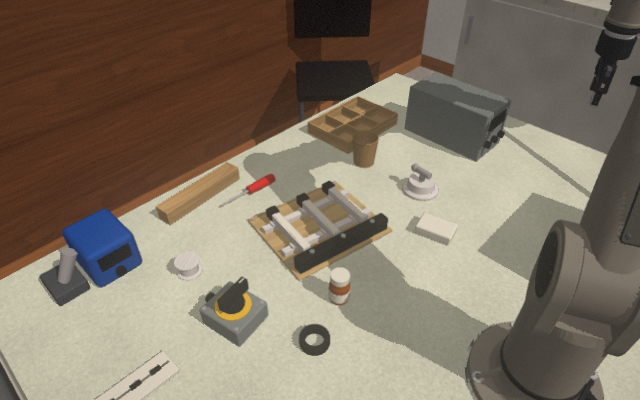

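The top view shows three bars in the jig (centre about 330,203), plugs on the far side and the contact block on the robot side. The isolator is at (202,232) and the tester at (447,237). Next: enlarged crops.

```bash
python3 - <<'E'
import cv2,numpy as np
T=cv2.imread("pics/top0.png");S=cv2.imread("pics/side0.png")
def crop(I,x,y,w,h,s,step=10):
    c=cv2.resize(I[y:y+h,x:x+w],None,fx=s,fy=s,interpolation=cv2.INTER_CUBIC)
    for u in range((x+step-1)//step*step,x+w,step):
        X=int((u-x+.5)*s);cv2.line(c,(X,0),(X,5),(0,0,255),1);
        if u%20==0: cv2.putText(c,str(u),(X-10,16),0,.38,(0,0,255),1)
    for v in range((y+step-1)//step*step,y+h,step):
        Y=int((v-y+.5)*s);cv2.line(c,(0,Y),(5,Y),(0,0,255),1)
        cv2.putText(c,str(v),(7,Y+4),0,.38,(0,0,255),1)
    return c
cv2.imwrite("pics/c1.png",crop(T,262,142,133,118,6)[:600,:800])
cv2.imwrite("pics/c2.png",crop(S,240,172,160,110,5)[:600,:800])
a=[crop(T,170,195,66,66,6)[:300*2],crop(T,414,200,66,66,6)]
b=[crop(S,195,270,80,60,4.9)[:294,:392],crop(S,395,155,60,45,6.6)[:294,:396]]
p=lambda i,w,h:cv2.copyMakeBorder(i,0,h-i.shape[0],0,w-i.shape[1],0)
cv2.imwrite("pics/c3.png",np.vstack([np.hstack([p(a[0][:300*1+0],400,300),p(a[1][:300],400,300)]),np.hstack([p(b[0],400,300),p(b[1],400,300)])]))
E
```

```text
(no output)
```

View pics/c1.png

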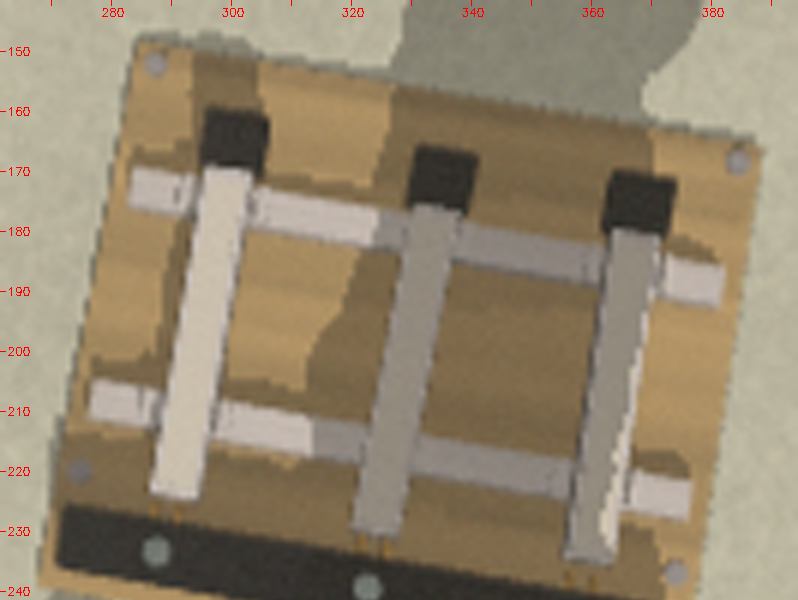

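View pics/c2.png

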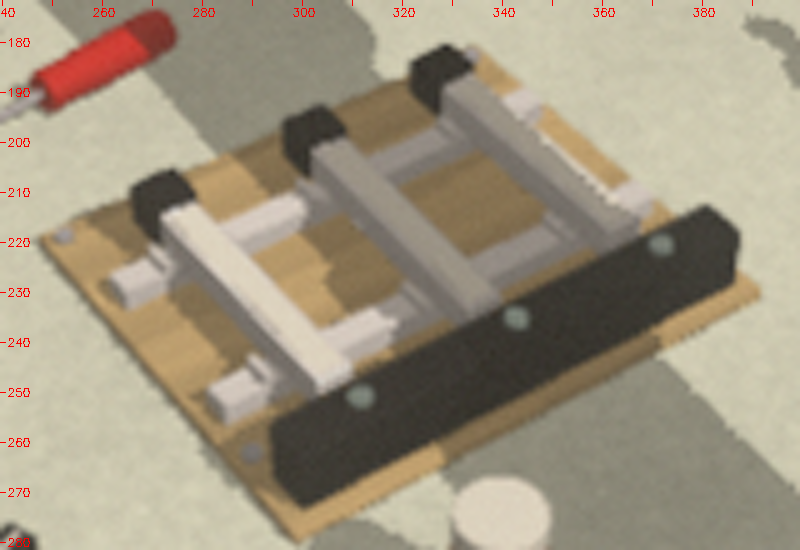

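View pics/c3.png

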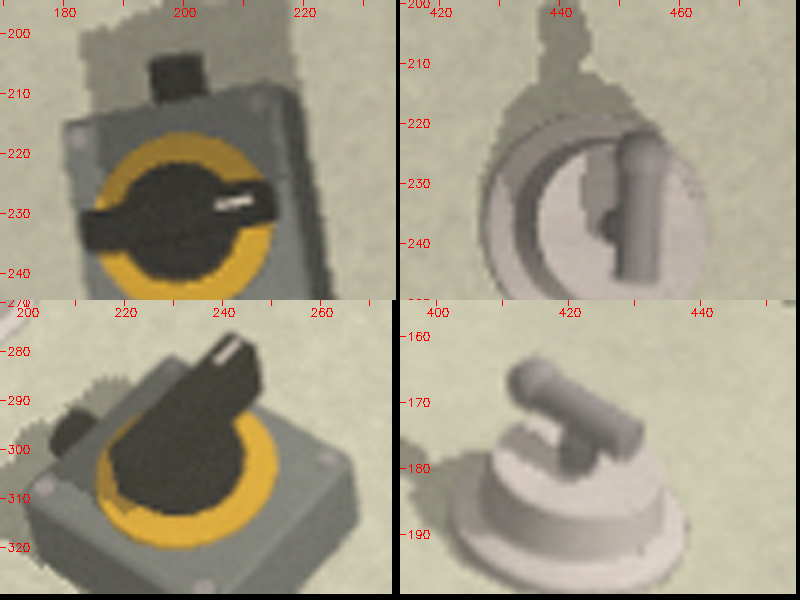

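The crops give readable corners: bars tilted about 10°, isolator pointer to the right (on), tester ball up (off). Now I fit poses to these pixels.

```bash
cat > h.py <<'E'
from bench import r
import numpy as np,cv2
from scipy.optimize import least_squares
M={n:r.camera_model(n) for n in("top","side")}
def proj(n,X):
    m=M[n];K=np.array([[m["fx"],0,m["cx"]],[0,m["fy"],m["cy"]],[0,0,1]])
    return cv2.projectPoints(np.array(X,float).reshape(-1,3),cv2.Rodrigues(np.array(m["R"]))[0],np.array(m["t"]),K,np.array(m["distortion"]))[0].reshape(-1,2)
def fit(obs,freez=None):  # obs: (cam,(u,v),local) -> x,y,yaw,z
    def P(p,l):
        c,s=np.cos(p[2]),np.sin(p[2]);return [p[0]+c*l[0]-s*l[1],p[1]+s*l[0]+c*l[1],l[2]+(p[3] if freez is None else freez)]
    def f(p): return np.concatenate([proj(n,P(p,l))[0]-uv for n,uv,l in obs])
    return f
def solve(obs,p0,z=None):
    f=fit(obs,z);s=least_squares(f,p0 if z is None else p0[:3],loss="soft_l1");e=f(s.x)
    return s.x,np.round(e.reshape(-1,2),1)
def tri(a,b,z0=.05):
    f=lambda X:np.concatenate([proj("top",X)[0]-a,proj("side",X)[0]-b])
    s=least_squares(f,[.6,0,z0]);return np.round(s.x,4),np.round(s.fun,1)
def ray(n,uv,z):
    return np.append(least_squares(lambda q:proj(n,[q[0],q[1],z])[0]-uv,[.6,0]).x,z)
E
cat > m1.py <<'E'
from h import *
T=lambda x,y:("top",np.array([x/6+261.5,y/6+141.5]));S=lambda x,y:("side",np.array([x/5+239.5,y/5+171.5]))
o=[(*T(133,35),(.135,-.1175,.008)),(*T(762,143),(-.135,-.1175,.008)),(*S(42,240),(.135,-.1175,.008)),(*S(300,540),(.135,.1175,.008)),(*S(760,290),(-.135,.1175,.008)),(*S(475,47),(-.135,-.1175,.008))]
print("jig",solve(o,[.65,-.03,3,0]));print("jig z=0",solve(o,[.65,-.03,3,0],0))
P={3:[(205,107),(269,115),(150,493),(199,498),(162,213),(198,203)],2:[(415,145),(478,153),(352,528),(402,535),(313,150),(345,140)],1:[(612,170),(677,178),(563,557),(613,562),(443,92),(478,75)]}
for k,v in P.items():
    L=[(.08,.013,.024),(.08,-.013,.024),(-.08,.01,.02),(-.08,-.01,.02),(.056,.01,.02),(.056,-.01,.02)]
    o=[(*(T if i<4 else S)(*q),L[i]) for i,q in enumerate(v)]
    if k==3:o+=[(*S(318,390),L[2]),(*S(352,370),L[3])]
    print("bar",k,solve(o,[.65,0,-.1,.02]))
t=lambda x,y:np.array([x/6+169.5,y/6+194.5]);s=lambda x,y:np.array([x/4.9+194.5,(y-300)/4.9+269.5])
for n,a,b in[("mark tip",(252,198),(240,338)),("mark in",(217,207),(218,362)),("box far+y",(63,122),(30,497)),("box far-y",(272,88),(172,357))]:print(n,tri(t(*a),s(*b)))
print("handle ends@90",ray("top",t(82,231),.09),ray("top",t(276,202),.09))
t=lambda x,y:np.array([(x-400)/6+413.5,y/6+199.5]);s=lambda x,y:np.array([(x-400)/6.6+394.5,(y-300)/6.6+154.5])
for n,a,b in[("ball",(642,155),(535,378)),("end",(634,280),(628,438))]:print(n,tri(t(*a),s(*b)))
print(ray("top",t(642,155),.058),ray("top",t(634,280),.062))
E
python3 m1.py
```

```text
jig (array([ 0.56293165, -0.01706878,  1.38717574, -0.00487526]), array([[ 0.5,  0.5],
       [-0.2, -0.6],
       [-0.6, -0.1],
       [-0.3,  0.1],
       [ 0.9,  0.2],
       [ 0. , -0.1]]))
jig z=0 (array([ 0.56055605, -0.01505348,  1.38534479]), array([[-0.3,  0.9],
       [-0.5,  0.1],
       [-0.8, -0.8],
       [-0.4, -0.3],
       [ 1.3, -0.3],
       [ 0.3, -0.8]]))
bar 3 (array([ 0.584422  ,  0.06453359, -0.18426847,  0.01656258]), array([[ 0.3, -0.5],
       [ 0.1, -0.2],
       [-0.5, -0.3],
       [-0.5,  0.2],
       [ 0. ,  1.2],
       [-0.1,  0. ],
       [ 0.2, -0.4],
       [ 0.9, -0.2]]))
bar 2 (array([ 0.56744514, -0.01905314, -0.20012112,  0.01673553]), array([[-0. , -0.7],
       [-0.1, -0.2],
       [ 0. ,  0.1],
       [-0.1,  0.4],
       [ 0. ,  0.6],
       [ 0.4, -0.4]]))
bar 1 (array([ 0.55479047, -0.10191419, -0.17685276,  0.01606055]), array([[ 0.2, -0.4],
       [-0.1, -0.1],
       [ 0.1,  0. ],
       [-0.1,  0.5],
       [ 0.3, -0.2],
       [-0.4,  0.3]]))
mark tip (array([0.4985, 0.257 , 0.0905]), array([-0.3, -0.3,  0.3,  0.1]))
mark in (array([0.4953, 0.2706, 0.0902]), array([-0.3, -0.3,  0.3,  0.1]))
box far+y (array([0.5314, 0.3458, 0.0415]), array([ 0.4,  0.4, -0.5, -0.1]))
box far-y (array([0.5456, 0.2619, 0.043 ]), array([-0.4, -0.4,  0.4,  0.1]))
handle ends@90 [0.48630771 0.32235556 0.09      ] [0.49625478 0.24725041 0.09      ]
ball (array([ 0.4937, -0.3107,  0.0612]), array([-0.3, -0.3,  0.5, -0. ]))
end (array([ 0.4448, -0.3046,  0.0605]), array([-0.3, -0.4,  0.6, -0. ]))
[ 0.49307583 -0.31234735  0.058     ] [ 0.44380336 -0.3048717   0.062     ]
```

```bash
cat > m2.py <<'E'
import contextlib,io
with contextlib.redirect_stdout(io.StringIO()):
    from m1 import *
T=lambda x,y:("top",np.array([x/6+261.5,y/6+141.5]));S=lambda x,y:("side",np.array([x/5+239.5,y/5+171.5]))
o=[(*T(133,35),(.135,-.1175,.008)),(*T(762,143),(-.135,-.1175,.008)),(*S(42,240),(.135,-.1175,.008)),(*S(300,540),(.135,.1175,.008)),(*S(760,290),(-.135,.1175,.008)),(*S(475,47),(-.135,-.1175,.008))]
r4=[(*T(130,187),1,-.045),(*T(723,285),-1,-.045),(*T(90,397),1,.045),(*T(690,499),-1,.045)]
def f(p):
    return fit(o+[(n,uv,(sg*p[3],y,.02)) for n,uv,sg,y in r4],0)(p[:3])
s=least_squares(f,[.56,-.015,1.386,.12],loss="soft_l1");print(s.x,np.round(f(s.x).reshape(-1,2),1).tolist())
for k,sg in((1,-1),(2,0),(3,1)):print("bay",k,s.x[:2]+sg*.085*np.array([np.cos(s.x[2]),np.sin(s.x[2])]))
for k,v in P.items():
    o2=[(*(T if i<4 else S)(*q),L[i]) for i,q in enumerate(v)]
    if k==3:o2+=[(*S(318,390),L[2]),(*S(352,370),L[3])]
    print("bar",k,solve(o2,[.65,0,-.1],.02)[0], solve(o2[:4],[.65,0,-.1],.02)[0])
print("hub@60",ray("top",np.array([182/6+169.5,222/6+194.5]),.06))
E
python3 m2.py
```

```text
[ 0.56404114 -0.0171113   1.38762594  0.12484775] [[0.4, -0.4], [0.2, -1.4], [-1.1, -1.7], [-0.7, -1.6], [0.7, -1.5], [-0.2, -1.7], [-0.6, 1.7], [-0.5, 1.5], [-0.2, 2.1], [-0.2, 1.6]]
bay 1 [ 0.54855857 -0.10068935]
bay 2 [ 0.56404114 -0.0171113 ]
bay 3 [0.5795237  0.06646674]
bar 3 [ 0.58336826  0.06523564 -0.18758943] [ 0.5834824  0.0639893 -0.1737571]
bar 2 [ 0.56669859 -0.0186091  -0.1976706 ] [ 0.56682694 -0.01903544 -0.2010937 ]
bar 1 [ 0.55393908 -0.1010683  -0.17433623] [ 0.55437449 -0.10138537 -0.17630158]
hub@60 [0.49047679 0.29207574 0.06      ]
```

```bash
python3 -m crank '[[0,0,0.2,0.15,1],[0.2,0.2,0.2,0.15,1],[0.2,0.2,0.2,0.15,1],[0.1,0.2,0,0.15,1],[0.1,0.2,0,0.15,1],[0.1,0.2,0,0.15,1],[0.1,0.2,0,0.15,1],[0.1,0.2,0,0.15,1]]'; python3 -c "
from bench import r
o=r.get_obs();print(o['joints'],o['tcp_pos'],o['orientation'])"
```

```text
clock: 0.77
tcp_pos: [0.3557, -0.4036, 0.2965]
orientation: [-2.528, -1.864, 0.0]
contact_force: [0.6, 0.2, -0.0]
grip_width: 0.0857
gripper_force: 0.0
[ 0.95916058  0.19153931 -0.26300195  1.75695879  0.05333039  1.2004635
  0.38156846] [ 0.35568986 -0.40358923  0.29647766] [-2.52800420e+00 -1.86448830e+00  4.69788622e-04]
```

```bash
python3 -m crank '[[0.1,0.19,0,0.1,1],[0.1,0.19,0,0.1,1],[0.1,0.19,0,0.1,1],[0.1,0.19,0,0.1,1],[0.1,0.19,0,0.1,1],[0.1,0.19,0,0.087,1],[0.07,0.19,0,0,1],[0,0.19,0,0,1]]'>/dev/null; python3 -m crank '[[0,0.2,0,0,1],[0,0.2,0,0,1],[0,0.2,0,0,1],[0,0.2,0,0,1],[0,0.2,0,0,1],[0,0.2,0,0,1],[0,0.2,-0.1,0,1],[0,0.2,-0.15,0,1]]'; python3 -c "
from bench import r
import cv2
o=r.get_obs();print(o['joints'],o['tcp_pos'])"
```

```text
clock: 2.1
tcp_pos: [0.4866, 0.2054, 0.2545]
orientation: [2.04, 2.386, 0.007]
contact_force: [0.6, -0.2, -0.9]
grip_width: 0.0853
gripper_force: 0.0
[ 0.12435457  0.27276896 -0.76232323  1.81369716  0.20802074  1.13186353
 -0.55161692] [0.48661133 0.20543224 0.2544792 ]
```

```bash
python3 -m crank '[[0,0.18,-0.15,0,1],[0,0.18,-0.15,0,1],[0,0,-0.15,0,1],[0,0,0,0,1],[0,0,0,0,1]]'; python3 -c "
from bench import r
import cv2,numpy as np
a=r.grab_frame('top')[180:280,150:260];b=r.grab_frame('side')[240:340,180:290]
cv2.imwrite('pics/i1.png',np.hstack([cv2.resize(i,(400,364),interpolation=2) for i in(a,b)]))"
```

```text
clock: 2.52
tcp_pos: [0.4847, 0.2653, 0.1683]
orientation: [-2.04, -2.387, 0.006]
contact_force: [0.5, -0.1, 0.3]
grip_width: 0.0853
gripper_force: 0.0
```

View pics/i1.png

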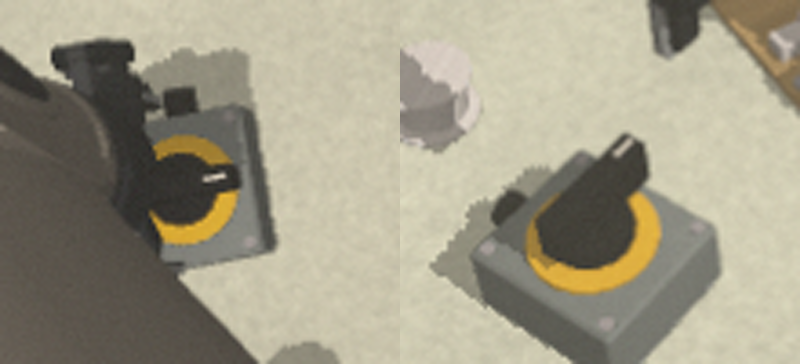

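The pictures show the handle still on and the fingers short of it (side view, upper right). I take the remaining shift from the measured pose.

```bash
python3 -m crank '[[0.03,0.067,0,0,1],[0,0.067,-0.1,0,1],[0,0,-0.15,0,1],[0,0,-0.15,0,1],[0,0,-0.127,0,1],[0,0,0,0,1],[0,0,0,0,1]]'
```

```text
clock: 3.2
tcp_pos: [0.4927, 0.2922, 0.0654]
orientation: [2.044, 2.385, 0.0]
contact_force: [0.9, 0.5, 1.0]
grip_width: 0.0854
gripper_force: 0.0
```

```bash
python3 -m crank '[[0,0,0,0,-0.7],[0,0,0,0,-0.9],[0,0,0,0,-1],[0,0,0,0,-1],[0,0,0,0,-1],[0,0,0,0,-1],[0,0,0,0,-1],[0,0,0,0,-1]]' 40
```

```text
clock: 3.87
tcp_pos: [0.4907, 0.2928, 0.065]
orientation: [-2.041, -2.388, 0.003]
contact_force: [-4.1, -2.8, 8.6]
grip_width: 0.0136
gripper_force: 39.0
```

```bash
python3 -m crank '[[0,0,0,0.14,-1],[0,0,0,0.14,-1],[0,0,0,0.14,-1],[0,0,0,0.14,-1],[0,0,0,0.14,-1],[0,0,0,0.14,-1],[0,0,0,0.14,-1],[0,0,0,0.14,-1]]';python3 -m crank '[[0,0,0,0.14,-1],[0,0,0,0.14,-1],[0,0,0,0.14,-1],[0,0,0,0.14,-1],[0,0,0,0.14,-1],[0,0,0,0.14,-1],[0,0,0,0.08,-1],[0,0,0,0,-1]]'
```

```text
clock: 4.53
tcp_pos: [0.4916, 0.2934, 0.0651]
orientation: [0.823, 3.032, 0.0]
contact_force: [-2.1, -0.7, 5.7]
grip_width: 0.0139
gripper_force: 38.9
clock: 5.2
tcp_pos: [0.4917, 0.2942, 0.0651]
orientation: [0.298, -3.127, -0.003]
contact_force: [-2.0, 0.5, 5.9]
grip_width: 0.0136
gripper_force: 39.2
```

```bash
python3 -m crank '[[0,0,0,0,0],[0,0,0,0,0.6],[0,0,0,0,1],[0,0,0.1,0,1],[0,0,0.2,0,1],[0,0,0.2,0,1],[0,-0.1,0.15,0,1],[0,-0.2,0,0,1]]';python3 -m crank '[[0.05,-0.2,0,0,1],[0.05,-0.2,0,0,1],[0.05,-0.2,0,0,1],[0.05,-0.15,0,0,1],[0.05,-0.1,0,0,1],[0,0,0,0,1]]'; python3 -c "
from bench import r
import cv2,numpy as np
a=r.grab_frame('top')[180:280,150:260];b=r.grab_frame('side')[240:340,180:290]
cv2.imwrite('pics/i2.png',np.hstack([cv2.resize(i,(400,364),interpolation=2) for i in(a,b)]))
print(r.get_obs()['joints'])"
```

```text
clock: 5.87
tcp_pos: [0.4932, 0.2402, 0.2013]
orientation: [-0.303, 3.117, 0.012]
contact_force: [1.0, -0.2, 1.5]
grip_width: 0.0856
gripper_force: 0.0
clock: 6.37
tcp_pos: [0.5438, 0.0561, 0.1934]
orientation: [0.278, -3.128, 0.004]
contact_force: [0.1, 0.5, 0.5]
grip_width: 0.0852
gripper_force: 0.0
[ 0.66062951  0.54551084 -1.1876059   1.82796185  0.55374559  1.15420966
  1.03998214]
```

View pics/i2.png

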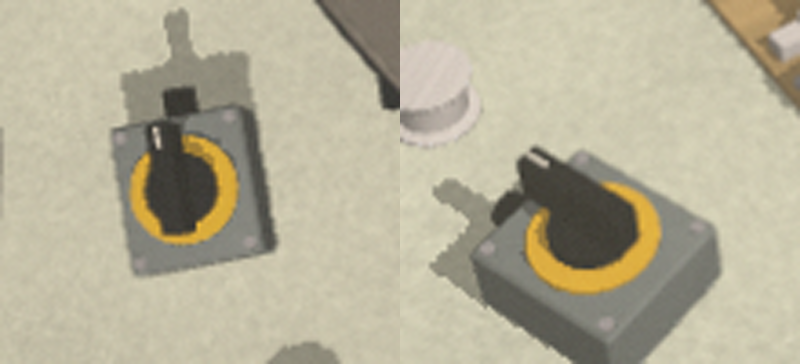

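The isolator is off: its white mark now points away from the robot (157,138 in the crop). Now bar 3.

```bash
python3 -m crank '[[0.1,0.044,0,-0.12,0.5],[0.096,0,0,-0.12,0.5],[0,0,-0.1,-0.12,0.5],[0,0,-0.1,-0.104,0.5],[0,0,-0.15,0,0.5],[0,0,-0.15,0,0.5],[0,0,0,0,0.5],[0,0,0,0,0.5]]'; python3 -c "
from bench import r
import cv2,numpy as np
a=r.grab_frame('top')[142:260,262:395];b=r.grab_frame('side')[172:282,240:373]
cv2.imwrite('pics/b3.png',np.hstack([cv2.resize(i,(400,h),interpolation=2)[:331] for i,h in((a,355),(b,331))]))
print(r.get_obs()['joints'])"
```

```text
clock: 7.13
tcp_pos: [0.5796, 0.0733, 0.0938]
orientation: [-0.274, -3.127, -0.0]
contact_force: [0.1, 0.3, 0.4]
grip_width: 0.0638
gripper_force: 0.0
[ 0.47562691  0.66531152 -0.97743269  1.82494588  0.64963795  1.00768254
  0.62461285]
```

View pics/b3.png

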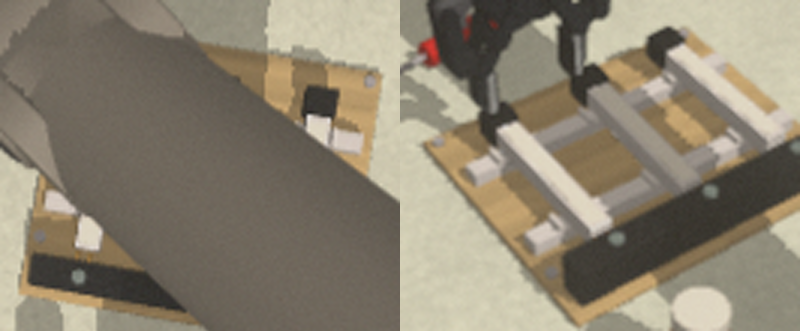

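Fingers hover above bar 3 (side crop: they straddle it, behind its middle in the image because of height). I descend with the measured correction.

```bash
python3 -m crank '[[0.017,-0.042,0,-0.015,0.5],[0,0,-0.13,0,0.5],[0,0,-0.13,0,0.5],[0,0,-0.129,0,0.5],[0,0,0,0,0.5],[0,0,0,0,0.5]]';python3 -m crank '[[0,0,0,0,-0.3],[0,0,0,0,-0.6],[0,0,0,0,-0.8],[0,0,0,0,-1],[0,0,0,0,-1],[0,0,0,0,-1],[0,0,0,0,-1]]' 60
```

```text
clock: 7.73
tcp_pos: [0.5847, 0.0629, 0.0171]
orientation: [-0.298, -3.127, 0.0]
contact_force: [0.3, 0.6, 0.5]
grip_width: 0.0641
gripper_force: 0.0
clock: 8.32
tcp_pos: [0.5852, 0.0635, 0.0175]
orientation: [0.297, 3.126, 0.0]
contact_force: [-0.8, -0.8, 7.2]
grip_width: -0.0001
gripper_force: 3.4
```

The fingers closed on nothing. Look.

```bash
python3 -c "
from bench import r
import cv2,numpy as np
a=r.grab_frame('top');b=r.grab_frame('side')[172:282,240:373]
cv2.imwrite('pics/b3b.png',cv2.resize(b,(798,600-0),interpolation=2))
print(r.get_obs()['contact_force'])"
```

```text
[-0.96316135 -2.5805056   6.84960587]
```

View pics/b3b.png

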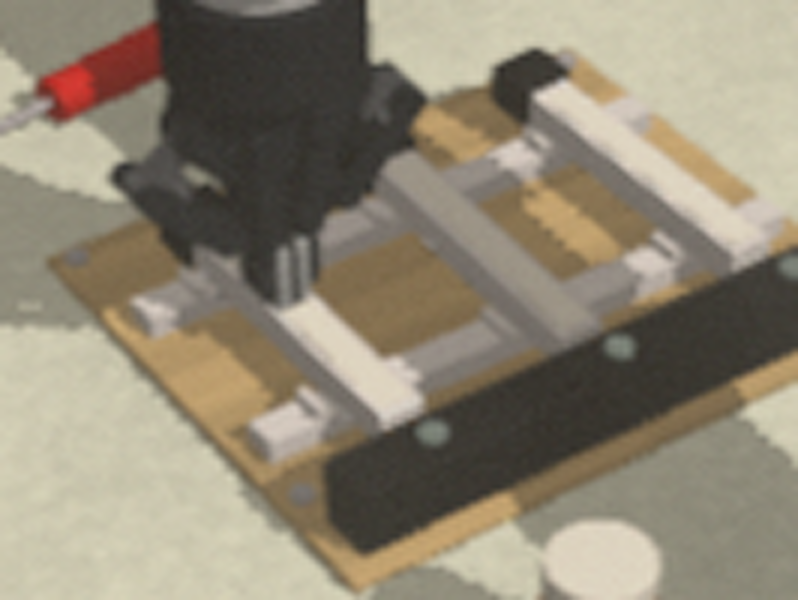

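```bash
python3 -c "
from h import *
f=lambda n,X:np.round(proj(n,X)[0],1)
p=r.get_obs()['tcp_pos'];print(p)
q=f('side',p);print(q,(q-[239.5,171.5])*[6,5.4545])
for z in(.03,.04,.05):
  q=f('side',[p[0],p[1],z]);print(z,q,(q-[239.5,171.5])*[6,5.4545])
"
```

```text
[0.58519656 0.0634872  0.01747129]
[288.3 232.3] [292.8    331.6336]
0.03 [288.1 228.5] [291.6    310.9065]
0.04 [287.9 225.4] [290.4     293.99755]
0.05 [287.7 222.3] [289.2    277.0886]
```

The shut fingers appear to stand on the bar's top (tips at pixel ~288,227, about z 0.036), although the TCP reads 0.0175. To check the height offset I probe the bare plate between bars 2 and 3 with shut fingers.

```bash
python3 -m crank '[[0,0,0.1,0,-1],[0,0,0.1,0,-1],[0,0,0.1,0,-1],[-0.04,-0.1,0,0,-1],[0,-0.1,0,0,-1],[0,0,-0.1,0,-1],[0,0,-0.1,0,-1],[0,0,0,0,-1]]' 20;python3 -m crank '[[0,0,-0.1,0,-1],[0,0,0,0,-1],[0,0,0,0,-1]]'; python3 -c "
from bench import r
import cv2,numpy as np
b=r.grab_frame('side')[172:282,240:373]
cv2.imwrite('pics/t.png',cv2.resize(b,(798,600-0),interpolation=2))"
```

```text
clock: 9.08
tcp_pos: [0.574, 0.0219, 0.0334]
orientation: [-0.298, -3.122, 0.002]
contact_force: [-0.5, -0.4, 0.3]
grip_width: -0.0001
gripper_force: 0.0
clock: 9.33
tcp_pos: [0.5759, 0.0237, 0.0166]
orientation: [-0.296, -3.126, 0.0]
contact_force: [-0.1, 1.2, 0.7]
grip_width: -0.0001
gripper_force: 0.0
```

View pics/t.png

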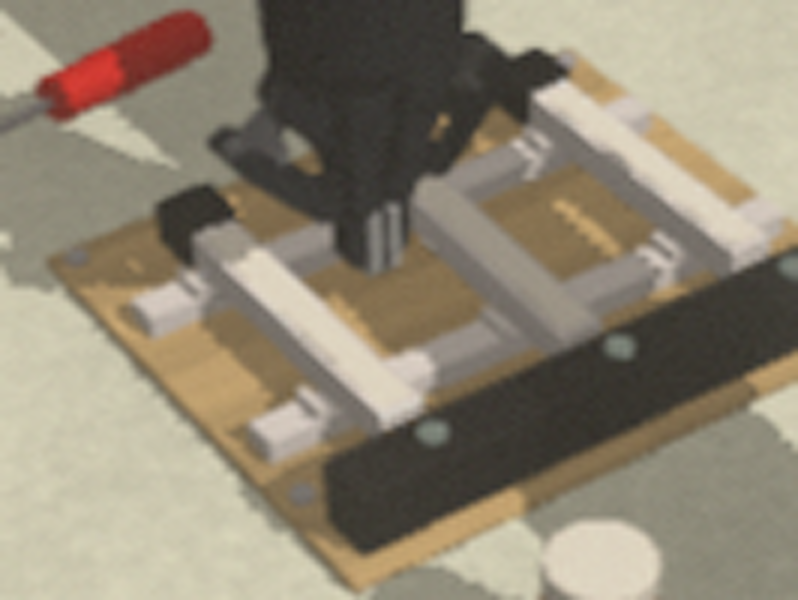

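The tip shows at crop (380,270), again above where the reading would put it. I continue down in small steps to feel the plate.

```bash
python3 -m crank '[[0,0,-0.05,0,-1],[0,0,-0.02,0,-1],[0,0,0,0,-1]]'|sed -n '2p;4p'; for i in 1 2 3;do :;done; python3 -m crank '[[0,0,-0.015,0,-1],[0,0,0,0,-1]]'|sed -n '2p;4p'; python3 -c "
from h import *
for z in(.0166,.03,.036): 
  q=proj('side',[.5759,.0237,z])[0];print(z,(q-[239.5,171.5])*[6,5.4545])"
```

```text
tcp_pos: [0.5759, 0.0231, 0.0019]
contact_force: [0.1, -0.1, 0.2]
tcp_pos: [0.5763, 0.0233, -0.0007]
contact_force: [-0.1, 0.2, -0.1]
0.0166 [381.98504698 298.26271023]
0.03 [381.21247277 276.02150768]
0.036 [380.86270626 265.94651838]
```

```bash
for i in 1; do python3 -m crank '[[0,0,-0.015,0,-1],[0,0,0,0,-1]]'|sed -n '2p;4p'; python3 -m crank '[[0,0,-0.015,0,-1],[0,0,0,0,-1]]'|sed -n '2p;4p';done
```

```text
tcp_pos: [0.5763, 0.0233, -0.0038]
contact_force: [0.1, -0.6, -0.5]
tcp_pos: [0.5762, 0.0233, -0.0069]
contact_force: [0.5, 0.7, -0.2]
```

```bash
python3 -m crank '[[0,0,-0.01,0,-1],[0,0,0,0,-1]]'|sed -n '2p;4p'; python3 -m crank '[[0,0,-0.01,0,-1],[0,0,0,0,-1]]'|sed -n '2p;4p'
```

```text
tcp_pos: [0.5763, 0.0233, -0.0088]
contact_force: [-0.9, 0.0, 0.3]
tcp_pos: [0.5763, 0.0233, -0.0108]
contact_force: [0.4, 0.4, -0.9]
```

The plate isn't touched even at reading −0.011, so the real tips are about 20 mm above the reading. I go to bar 3 with that offset.

```bash
python3 -m crank '[[0,0,0.15,0,-1],[0,0,0.15,0,-1],[0.02,0.1,0.05,0,0.5],[0.02,0.106,0,0,0.5],[0,0,0,0,0.5],[0,0,0,0,0.5],[0,0,0,0,0.5]]';python3 -m crank '[[0,0,-0.11,0,0.5],[0,0,-0.11,0,0.5],[0,0,-0.11,0,0.5],[0,0,0,0,0.5],[0,0,0,0,0.5]]'
```

```text
clock: 11.05
tcp_pos: [0.5841, 0.0639, 0.0591]
orientation: [-0.297, -3.127, 0.001]
contact_force: [0.2, -0.4, -0.6]
grip_width: 0.0602
gripper_force: 0.0
clock: 11.47
tcp_pos: [0.5833, 0.0633, -0.0076]
orientation: [-0.298, -3.124, 0.002]
contact_force: [-0.0, 0.3, 0.9]
grip_width: 0.064
gripper_force: 0.0
```

```bash
python3 -m crank '[[0,0,0,0,-0.3],[0,0,0,0,-0.6],[0,0,0,0,-0.8],[0,0,0,0,-1],[0,0,0,0,-1],[0,0,0,0,-1]]' 60
```

```text
clock: 11.97
tcp_pos: [0.5854, 0.0646, -0.0051]
orientation: [0.297, 3.126, 0.0]
contact_force: [-0.5, -0.5, 6.8]
grip_width: 0.0188
gripper_force: 59.4
```

Gripped (18.8 mm). Lift, then half turn.

```bash
python3 -m crank '[[0,0,0.08,0,-1],[0,0,0.1,0,-1],[0,0,0.1,0,-1],[0,0,0.05,0,-1],[0,0,0,0,-1]]';python3 -m crank '[[0,0,0,-0.15,-1],[0,0,0,-0.15,-1],[0,0,0,-0.15,-1],[0,0,0,-0.15,-1],[0,0,0,-0.15,-1],[0,0,0,-0.15,-1],[0,0,0,-0.15,-1],[0,0,0,-0.15,-1]]'; python3 -m crank '[[0,0,0,-0.15,-1],[0,0,0,-0.15,-1],[0,0,0,-0.15,-1],[0,0,0,-0.15,-1],[0,0,0,-0.15,-1],[0,0,0,-0.15,-1],[0,0,0,-0.15,-1],[0,0,0,-0.15,-1]]';python3 -m crank '[[0,0,0,-0.15,-1],[0,0,0,-0.15,-1],[0,0,0,-0.15,-1],[0,0,0,-0.15,-1],[0,0,0,-0.15,-1],[0,0,0,-0.15,-1],[0,0,0,-0.15,-1],[0,0,0,-0.15,-1]]';python3 -m crank '[[0,0,0,-0.15,-1],[0,0,0,-0.15,-1],[0,0,0,-0.1,-1],[0,0,0,0,-1],[0,0,0,0,-1]]'; python3 -c "
from bench import r
print(r.get_obs()['joints'])"
```

```text
clock: 12.38
tcp_pos: [0.5861, 0.0651, 0.0626]
orientation: [0.297, 3.123, 0.002]
contact_force: [0.3, 0.7, -2.1]
grip_width: 0.0191
gripper_force: 58.7
clock: 13.05
tcp_pos: [0.5837, 0.0642, 0.0587]
orientation: [-1.692, -2.646, 0.002]
contact_force: [0.7, -0.2, -0.9]
grip_width: 0.0187
gripper_force: 58.7
clock: 13.72
tcp_pos: [0.5837, 0.0643, 0.0587]
orientation: [-2.709, -1.59, 0.002]
contact_force: [0.4, 0.5, -1.4]
grip_width: 0.0186
gripper_force: 58.7
clock: 14.38
tcp_pos: [0.5837, 0.0643, 0.0587]
orientation: [3.136, 0.187, -0.002]
contact_force: [-0.6, -0.2, -1.4]
grip_width: 0.0186
gripper_force: 58.7
clock: 14.8
tcp_pos: [0.5839, 0.0645, 0.0589]
orientation: [3.127, -0.292, -0.002]
contact_force: [0.6, 0.1, -1.5]
grip_width: 0.0191
gripper_force: 58.7
[-0.0600503   0.52387715 -0.20371753  1.87801232  0.14861207  0.7554164
 -2.10297993]
```

```bash
python3 -m crank '[[0,0,-0.1,0,-1],[0,0,-0.1,0,-1],[0,0,-0.06,0,-1],[0,0,-0.02,0,-1],[0,0,-0.02,0,-1],[0,0,-0.01,0,-1],[0,0,0,0,-1]]'
```

```text
clock: 15.38
tcp_pos: [0.5847, 0.0646, -0.0023]
orientation: [-3.127, 0.296, -0.001]
contact_force: [0.6, -0.3, -0.7]
grip_width: 0.0189
gripper_force: 58.7
```

```bash
python3 -m crank '[[0,0,-0.008,0,-1],[0,0,-0.006,0,-1],[0,0,0,0,-1]]'; python3 -m crank '[[0,0,0,0,-0.4],[0,0,0,0,0],[0,0,0,0,0.4],[0,0,0,0,0.4],[0,0,0.15,0,0.4],[0,0,0.2,0,0.4],[0,0,0.1,0,0.4],[0,0,0.1,0,0.4]]'
```

```text
clock: 15.63
tcp_pos: [0.5847, 0.0645, -0.005]
orientation: [-3.127, 0.297, -0.001]
contact_force: [-0.0, -0.2, -1.8]
grip_width: 0.0189
gripper_force: 58.7
clock: 16.3
tcp_pos: [0.5852, 0.0647, 0.107]
orientation: [-3.127, 0.297, -0.003]
contact_force: [0.7, -0.7, -0.9]
grip_width: 0.06
gripper_force: 0.0
```

Bar 3 is down. On to bar 2, checking bar 3's plug end by pixel brightness on the way.

```bash
python3 -m crank '[[-0.03,-0.14,0,0,0.4],[-0.03,-0.14,0,0,0.4],[-0.03,-0.136,0,0,0.4],[0,0,0,0,0.4],[0,0,-0.1,0,0.4],[0,0,-0.1,0,0.4],[0,0,0,0,0.4]]'; cat > chk.py <<'E'
from h import *
J=np.array([.567,-.0177]);yaw=1.386;ex=np.array([np.cos(yaw),np.sin(yaw)]);ey=np.array([-ex[1],ex[0]])
import sys
for n in sys.argv[1:]:
    I=cv2.cvtColor(cv2.GaussianBlur(r.grab_frame(n),(3,3),0),cv2.COLOR_BGR2GRAY)
    for k in(1,2,3):
        row=[]
        for y in range(-84,88,8):
            p=J+(k-2)*.085*ex+y*1e-3*ey;q=np.rint(proj(n,[*p,.042])[0]).astype(int);row.append(int(I[q[1],q[0]]))
        print(n,k,row)
E
python3 chk.py side
```

```text
clock: 16.88
tcp_pos: [0.5639, -0.0189, 0.0618]
orientation: [3.127, -0.297, -0.008]
contact_force: [-0.6, 0.1, 0.5]
grip_width: 0.0598
gripper_force: 0.0
side 1 [74, 54, 60, 109, 114, 204, 213, 213, 213, 213, 213, 214, 212, 212, 212, 211, 213, 212, 213, 212, 194, 155]
side 2 [104, 64, 55, 55, 72, 95, 163, 213, 213, 213, 213, 213, 213, 212, 212, 212, 212, 210, 205, 206, 200, 151]
side 3 [135, 149, 149, 150, 149, 149, 149, 150, 149, 150, 149, 150, 150, 150, 149, 150, 146, 82, 56, 56, 53, 64]
```

```bash
python3 -m crank '[[0.015,0,-0.1,0,0.4],[0,0,-0.12,0,0.4],[0,0,-0.12,0,0.4],[0,0,0,0,0.4],[0,0,0,0,0.4]]'|sed -n 2p; python3 -m crank '[[0,0,0,0,-0.3],[0,0,0,0,-0.6],[0,0,0,0,-0.8],[0,0,0,0,-1],[0,0,0,0,-1],[0,0,0,0,-1]]' 60
```

```text
tcp_pos: [0.5691, -0.0184, -0.0031]
clock: 17.85
tcp_pos: [0.5708, -0.0187, -0.0016]
orientation: [-3.127, 0.297, -0.004]
contact_force: [-1.2, -0.5, 7.1]
grip_width: 0.0192
gripper_force: 40.2
```

```bash
python3 -m crank '[[0,0,0.08,0,-1],[0,0,0.1,0,-1],[0,0,0.1,0,-1],[0,0,0.05,0,-1],[0,0,0,0,-1]]'|sed -n '2p;5,6p';python3 -m crank '[[0,0,0,0.15,-1],[0,0,0,0.15,-1],[0,0,0,0.15,-1],[0,0,0,0.15,-1],[0,0,0,0.15,-1],[0,0,0,0.15,-1],[0,0,0,0.15,-1],[0,0,0,0.15,-1]]'|sed -n '2p;5p'; python3 -m crank '[[0,0,0,0.15,-1],[0,0,0,0.15,-1],[0,0,0,0.15,-1],[0,0,0,0.15,-1],[0,0,0,0.15,-1],[0,0,0,0.15,-1],[0,0,0,0.15,-1],[0,0,0,0.15,-1]]'|sed -n '2p;5p';python3 -m crank '[[0,0,0,0.15,-1],[0,0,0,0.15,-1],[0,0,0,0.15,-1],[0,0,0,0.15,-1],[0,0,0,0.15,-1],[0,0,0,0.15,-1],[0,0,0,0.15,-1],[0,0,0,0.15,-1]]'|sed -n '2p;5p';python3 -m crank '[[0,0,0,0.15,-1],[0,0,0,0.15,-1],[0,0,0,0.1,-1],[0,0,0,0,-1],[0,0,0,0,-1]]'; python3 -c "
from bench import r
print(r.get_obs()['joints'])"
```

```text
tcp_pos: [0.5714, -0.0186, 0.0654]
grip_width: 0.0184
gripper_force: 64.5
tcp_pos: [0.5686, -0.0187, 0.0616]
grip_width: 0.019
tcp_pos: [0.5686, -0.0187, 0.0616]
grip_width: 0.0188
tcp_pos: [0.5687, -0.0187, 0.0616]
grip_width: 0.0186
clock: 20.68
tcp_pos: [0.5688, -0.0187, 0.0618]
orientation: [-0.301, -3.126, -0.001]
contact_force: [0.1, -0.9, -1.7]
grip_width: 0.0186
gripper_force: 64.5
[ 0.61055415  0.67697899 -0.92981195  1.8848435   0.67444273  0.93162967
  0.73626319]
```

```bash
python3 -m crank '[[-0.025,0.005,-0.1,0,-1],[0,0,-0.1,0,-1],[0,0,-0.06,0,-1],[0,0,-0.02,0,-1],[0,0,-0.02,0,-1],[0,0,-0.018,0,-1],[0,0,0,0,-1]]'; python3 -c "
from bench import r
import cv2
b=r.grab_frame('side')[172:282,240:373]
cv2.imwrite('pics/p2.png',cv2.resize(b,(798,600),interpolation=2))"
```

```text
clock: 21.27
tcp_pos: [0.5647, -0.0175, -0.0008]
orientation: [0.298, 3.127, 0.0]
contact_force: [0.4, 0.1, -1.7]
grip_width: 0.0184
gripper_force: 64.5
```

View pics/p2.png

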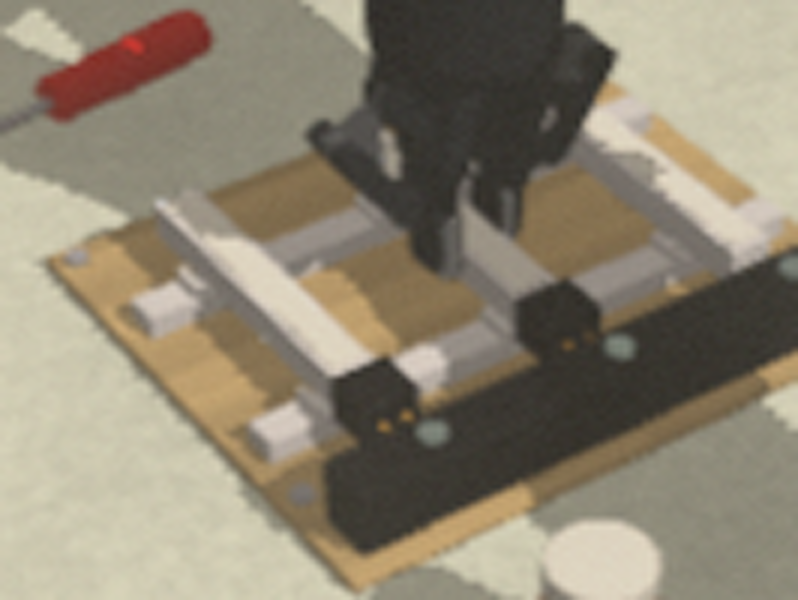

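The picture shows bar 3 reversed and seated (plug at crop 375,395) and bar 2 over its bay, plug at (558,318) by the contact block. Release and go to bar 1.

```bash
python3 -m crank '[[0,0,-0.008,0,-1],[0,0,0,0,-0.4],[0,0,0,0,0],[0,0,0,0,0.4],[0,0,0,0,0.4],[0,0,0.15,0,0.4],[0,0,0.2,0,0.4],[0,0,0.15,0,0.4]]'|sed -n 2p;  python3 -m crank '[[0,-0.14,0,0,0.4],[-0.02,-0.14,0,0,0.4],[-0.02,-0.14,0,0,0.4],[0,0,0,0,0.4],[0,0,-0.1,0,0.4],[0,0,-0.1,0,0.4],[0,0,0,0,0.4],[0,0,0,0,0.4]]'; python3 -c "
from bench import r
print(r.get_obs()['joints'])";python3 chk.py side
```

```text
tcp_pos: [0.5645, -0.0171, 0.0995]
clock: 22.65
tcp_pos: [0.5557, -0.1014, 0.057]
orientation: [-0.296, -3.126, -0.001]
contact_force: [0.1, -0.1, 0.7]
grip_width: 0.0598
gripper_force: 0.0
[ 0.75625758  0.67717321 -0.9248266   1.8970751   0.6792525   0.9199031
  0.87992258]
side 1 [97, 54, 55, 56, 67, 101, 138, 149, 152, 150, 149, 149, 149, 149, 148, 149, 148, 148, 149, 150, 139, 152]
side 2 [144, 147, 148, 149, 148, 147, 150, 150, 150, 149, 148, 148, 148, 146, 145, 145, 144, 84, 54, 54, 52, 63]
side 3 [191, 212, 213, 213, 213, 213, 213, 213, 214, 214, 214, 213, 213, 213, 213, 213, 210, 106, 59, 60, 58, 77]
```

```bash
python3 -m crank '[[-0.01,0,-0.1,0,0.4],[0,0,-0.11,0,0.4],[0,0,-0.1,0,0.4],[0,0,0,0,0.4],[0,0,0,0,0.4]]'|sed -n 2p; python3 -m crank '[[0,0,0,0,-0.3],[0,0,0,0,-0.6],[0,0,0,0,-0.8],[0,0,0,0,-1],[0,0,0,0,-1],[0,0,0,0,-1]]' 60
```

```text
tcp_pos: [0.5547, -0.1012, -0.0038]
clock: 23.62
tcp_pos: [0.5556, -0.1017, -0.003]
orientation: [0.297, 3.125, -0.001]
contact_force: [-0.4, -1.0, 6.6]
grip_width: 0.0187
gripper_force: 59.7
```

```bash
python3 -m crank '[[0,0,0.08,0,-1],[0,0,0.1,0,-1],[0,0,0.1,0,-1],[0,0,0.05,0,-1],[0,0,0,0,-1]]'|sed -n '2p;5,6p';python3 -m crank '[[0,0,0,-0.15,-1],[0,0,0,-0.15,-1],[0,0,0,-0.15,-1],[0,0,0,-0.15,-1],[0,0,0,-0.15,-1],[0,0,0,-0.15,-1],[0,0,0,-0.15,-1],[0,0,0,-0.15,-1]]'|sed -n '2p;5p'; python3 -m crank '[[0,0,0,-0.15,-1],[0,0,0,-0.15,-1],[0,0,0,-0.15,-1],[0,0,0,-0.15,-1],[0,0,0,-0.15,-1],[0,0,0,-0.15,-1],[0,0,0,-0.15,-1],[0,0,0,-0.15,-1]]'|sed -n '2p;5p';python3 -m crank '[[0,0,0,-0.15,-1],[0,0,0,-0.15,-1],[0,0,0,-0.15,-1],[0,0,0,-0.15,-1],[0,0,0,-0.15,-1],[0,0,0,-0.15,-1],[0,0,0,-0.15,-1],[0,0,0,-0.15,-1]]'|sed -n '2p;5p';python3 -m crank '[[0,0,0,-0.15,-1],[0,0,0,-0.15,-1],[0,0,0,-0.1,-1],[0,0,0,0,-1],[0,0,0,0,-1]]'
```

```text
tcp_pos: [0.5561, -0.1017, 0.0639]
grip_width: 0.0184
gripper_force: 58.7
tcp_pos: [0.5536, -0.1018, 0.0604]
grip_width: 0.0187
tcp_pos: [0.5536, -0.1018, 0.0604]
grip_width: 0.019
tcp_pos: [0.5536, -0.1018, 0.0605]
grip_width: 0.0188
clock: 26.45
tcp_pos: [0.5539, -0.1016, 0.0608]
orientation: [3.127, -0.292, -0.002]
contact_force: [0.7, 0.8, -1.8]
grip_width: 0.0189
gripper_force: 58.8
```

```bash
python3 -m crank '[[-0.018,0.003,-0.1,0,-1],[0,0,-0.1,0,-1],[0,0,-0.06,0,-1],[0,0,-0.02,0,-1],[0,0,-0.02,0,-1],[0,0,-0.018,0,-1],[0,0,0,0,-1]]'; python3 -m crank '[[0,0,-0.006,0,-1],[0,0,0,0,-0.4],[0,0,0,0,0],[0,0,0,0,0.4],[0,0,0,0,0.4],[0,0,0.15,0,0.4],[0,0,0.2,0,0.4],[0,0,0.2,0,0.4]]'
```

```text
clock: 27.03
tcp_pos: [0.5511, -0.1011, -0.0021]
orientation: [-3.128, 0.296, -0.0]
contact_force: [-1.0, 0.1, -1.7]
grip_width: 0.0188
gripper_force: 58.8
clock: 27.7
tcp_pos: [0.5498, -0.1009, 0.1073]
orientation: [-3.127, 0.297, 0.004]
contact_force: [1.6, -0.3, -1.2]
grip_width: 0.0596
gripper_force: 0.0
```

```bash
python3 -m crank '[[0,0,0.15,0.15,1],[0,0,0.15,0.15,1],[0,0.1,0,0.15,1],[0,0.1,0,0.15,1],[0,0.1,0,0.15,1],[0,0.1,0,0.15,1],[0,0.1,0,0.15,1],[0,0.1,0,0.15,1]]'>/dev/null; python3 -m crank '[[-0.04,0.1,0,0.15,1],[-0.04,0.1,0,0.15,1],[-0.04,0.1,0,0.15,1],[-0.04,0.1,0,0.15,1],[-0.04,0.1,0,0.15,1],[-0.04,0.1,0,0.15,1],[-0.04,0.1,0,0.15,1],[0,0.1,0,0.15,1]]'>/dev/null; python3 -m crank '[[0,0.1,0,0.15,1],[0,0.1,0,0.15,1],[0,0.1,0,0.15,1],[0,0.1,0,0.15,1],[0,0.1,0,0.15,1],[0,0,0,0.15,1],[0,0,0,0.15,1],[0,0,0,0.15,1]]'>/dev/null;python3 -m crank '[[0,0,0,0.15,1],[0,0,0,0.15,1],[0,0,0,0.15,1],[0,0,0,0.15,1],[0,0,0,0.15,1],[0,0,0,0.077,1],[0,0,0,0,1],[0,0,0,0,1]]'; python3 -c "
from bench import r
import cv2,numpy as np
print(r.get_obs()['joints'])
a=r.grab_frame('top')[142:260,262:395];b=r.grab_frame('side')[172:282,240:373]
cv2.imwrite('pics/a.png',np.vstack([cv2.resize(i,(400,300),interpolation=2) for i in(a,b)]))
cv2.imwrite('pics/a2.png',np.hstack([cv2.resize(i,(400,600),interpolation=2) for i in(a[:,:70],a[:,60:])]))
cv2.imwrite('pics/atop.png',a);cv2.imwrite('pics/c5.png',cv2.resize(a,(676,600),interpolation=2))"
```

```text
clock: 30.37
tcp_pos: [0.4949, 0.2787, 0.1667]
orientation: [0.225, -3.133, 0.0]
contact_force: [-0.0, -0.5, 0.5]
grip_width: 0.0851
gripper_force: 0.0
[ 0.15921134  0.56228267 -1.05584195  1.80783363  0.54756885  1.09973562
  0.62232993]
```

View pics/c5.png

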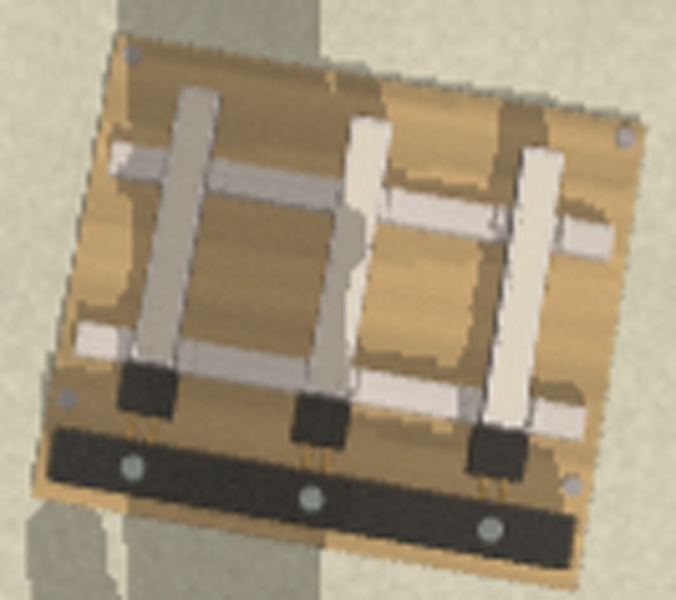

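All three bars lie in their bays with plugs at the block: plug ends near (145,412), (318,445) and (497,477). A top-only fit against the rails checks how they sit lengthwise.

```bash
python3 - <<'E'
from h import *
s=676/133;sy=600/118
T=lambda x,y:("top",np.array([x/s+261.5,y/sy+141.5]))
R=[(113,158,1,-.045),(612,240,-1,-.045),(80,341,1,.045),(584,422,-1,.045)]
f=lambda p:fit([(*T(x,y),(g*p[3],yy,.02)) for x,y,g,yy in R],0)(p[:3])
j=least_squares(f,[.567,-.0177,1.386,.125]);print(j.x,np.round(f(j.x),1))
j=j.x
ex=np.array([np.cos(j[2]),np.sin(j[2])]);ey=np.array([-ex[1],ex[0]])
B={3:[(180,86),(219,92),(118,407),(172,416)],2:[(350,116),(391,123),(292,440),(345,448)],1:[(523,147),(564,153),(469,470),(524,480)]}
for k,v in B.items():
    L=[(-.08,-.01,.02),(-.08,.01,.02),(.08,-.013,.024),(.08,.013,.024)]
    L=[(a,-b,c) for a,b,c in L] # local y is +90 from plug dir
    best=min((solve([(*T(*q),(l[0],sg*l[1],l[2])) for q,l in zip(v,L)],[.56,0,2.95],.02) for sg in(1,-1)),key=lambda t:abs(t[1]).sum())
    d=best[0][:2]-j[:2]-(k-2)*.085*ex;print(k,"across",round(d@ex*1e3,1),"along",round(d@ey*1e3,1),"yawerr",round(best[0][2]-j[2]-np.pi/2,3),best[1].tolist())
E
```

```text
[ 0.56808803 -0.0188223   1.38818536  0.12392345] [-0.1  0.3 -0.2  0.1  0.1 -0.3  0.2 -0. ]
3 across 0.7 along -3.5 yawerr 0.006 [[-0.1, -0.4], [0.2, -0.4], [-0.1, 0.4], [-0.0, 0.3]]
2 across 2.1 along -1.9 yawerr 0.001 [[0.1, -0.3], [0.0, -0.3], [-0.2, 0.2], [0.1, 0.4]]
1 across 2.2 along -0.9 yawerr 0.002 [[0.1, -0.4], [0.0, -0.3], [-0.0, 0.5], [-0.1, 0.2]]
```

Bars are home within 3.5 mm. Isolator on next.

```bash
python3 -m crank '[[-0.02,0.074,-0.1,0,1],[0,0,-0.15,0,1],[0,0,-0.12,0,1],[0,0,-0.12,0,1],[0,0,-0.1,0,1],[0,0,0,0,1],[0,0,0,0,1]]';python3 -m crank '[[0,0,0,0,-0.5],[0,0,0,0,-0.8],[0,0,0,0,-1],[0,0,0,0,-1],[0,0,0,0,-1],[0,0,0,0,-1],[0,0,0,0,-1]]' 40
```

```text
clock: 31.05
tcp_pos: [0.4903, 0.2936, 0.0484]
orientation: [0.228, -3.132, 0.001]
contact_force: [0.0, 0.1, 1.7]
grip_width: 0.0859
gripper_force: 0.0
clock: 31.63
tcp_pos: [0.4913, 0.2941, 0.0494]
orientation: [-0.229, 3.132, 0.001]
contact_force: [0.1, 0.1, 4.6]
grip_width: 0.0151
gripper_force: 41.0
```

```bash
python3 -m crank '[[0,0,0,-0.14,-1],[0,0,0,-0.14,-1],[0,0,0,-0.14,-1],[0,0,0,-0.14,-1],[0,0,0,-0.14,-1],[0,0,0,-0.14,-1],[0,0,0,-0.14,-1],[0,0,0,-0.14,-1]]'|sed -n '4,6p';python3 -m crank '[[0,0,0,-0.14,-1],[0,0,0,-0.14,-1],[0,0,0,-0.14,-1],[0,0,0,-0.14,-1],[0,0,0,-0.14,-1],[0,0,0,-0.14,-1],[0,0,0,-0.06,-1],[0,0,0,0,-1]]';python3 -m crank '[[0,0,0,0,0],[0,0,0,0,0.6],[0,0,0,0,1],[0,0,0.1,0,1],[0,0,0.2,0,1],[0,0,0.2,0,1],[0,-0.1,0.15,0,1],[0,-0.2,0,0,1]]';python3 -m crank '[[0,-0.2,0,0,1],[0,-0.2,0,0,1],[0,-0.2,0,0,1],[0,-0.2,0,0,1],[0,-0.2,0,0,1],[0,-0.2,0,0,1],[0,-0.2,0,0,1],[0,0,0,0,1]]'; python3 -c "
from bench import r
import cv2,numpy as np
print(r.get_obs()['joints'])
a=r.grab_frame('top')[180:280,150:260];b=r.grab_frame('side')[172:282,240:373]
cv2.imwrite('pics/i3.png',np.hstack([cv2.resize(i,(400,364),interpolation=2) for i in(a,b)]))
A=cv2.imread('pics/top0.png')[180:280,150:260];c=lambda q:int(np.abs(a.astype(int)-q).mean()*10)
print('diff to on',c(A.astype(int)))"; python3 chk.py side
```

```text
contact_force: [0.0, -1.8, 6.6]
grip_width: 0.0155
gripper_force: 41.3
clock: 32.97
tcp_pos: [0.4906, 0.2931, 0.0493]
orientation: [2.07, 2.361, -0.002]
contact_force: [-1.8, -3.3, 7.2]
grip_width: 0.0148
gripper_force: 52.0
clock: 33.63
tcp_pos: [0.4932, 0.2413, 0.1857]
orientation: [2.063, 2.368, 0.021]
contact_force: [1.0, -0.1, -0.2]
grip_width: 0.0856
gripper_force: 0.0
clock: 34.3
tcp_pos: [0.4901, -0.0557, 0.1782]
orientation: [2.085, 2.348, -0.006]
contact_force: [0.0, -1.4, -0.5]
grip_width: 0.0857
gripper_force: 0.0
[ 0.46619561  0.26289402 -0.5579668   1.98251294  0.17519731  0.94364546
 -0.06163522]
diff to on 108
side 1 [202, 210, 213, 208, 214, 213, 213, 215, 213, 212, 213, 214, 210, 212, 214, 209, 209, 160, 64, 63, 63, 98]
side 2 [206, 209, 193, 177, 164, 206, 215, 215, 215, 213, 208, 186, 152, 152, 151, 151, 148, 89, 55, 56, 55, 65]
side 3 [139, 150, 152, 151, 152, 150, 151, 151, 151, 151, 152, 152, 151, 151, 151, 150, 148, 83, 57, 56, 55, 66]
```

```bash
python3 -m crank '[[0,-0.16,0,0.15,1],[0,-0.16,0,0.15,1],[0,-0.16,0,0.15,1],[0,-0.16,0,0.15,1],[-0.02,-0.16,0,0.15,1],[-0.02,-0.16,0,0.15,1],[-0.03,-0.15,0,0.15,1],[-0.03,-0.15,0,0.15,1]]'>/dev/null;python3 -m crank '[[0,0,0,0.15,1],[0,0,0,0.15,1],[0,0,0,0.15,1],[0,0,0,0,1],[0,0,-0.1,0,1],[0,0,-0.1,0,1],[0,0,0,0,1]]'; python3 -c "
from bench import r
import cv2,numpy as np
print(r.get_obs()['joints'])
s=r.grab_frame('side');S=cv2.imread('pics/side0.png')
a=r.grab_frame('top')[190:270,400:500];A=r.grab_frame('top')
print(cv2.absdiff(s,S)[270:330,195:275].mean(), s[275:285:2,236:248:2,1].tolist(),S[275:285:2,236:248:2,1].tolist())
cv2.imwrite('pics/t1.png',np.hstack([cv2.resize(i,(400,320),interpolation=2) for i in(A[190:270,160:260],s[145:215,385:470])]))"
```

```text
clock: 35.7
tcp_pos: [0.4694, -0.2959, 0.1356]
orientation: [-0.228, -3.129, -0.005]
contact_force: [-0.4, -0.7, 0.3]
grip_width: 0.0853
gripper_force: 0.0
[ 0.96967897  0.44635735 -0.65913001  1.87680402  0.33261309  0.93577582
  1.58142316]
2.2252083333333332 [[198, 200, 201, 200, 202, 202], [205, 200, 143, 100, 171, 204], [205, 146, 82, 178, 89, 104], [142, 99, 176, 88, 68, 70], [68, 79, 86, 67, 67, 70]] [[195, 198, 198, 198, 198, 197], [200, 199, 142, 103, 170, 202], [205, 146, 84, 173, 88, 102], [143, 99, 174, 87, 69, 62], [68, 76, 84, 68, 65, 61]]
```

View pics/t1.png

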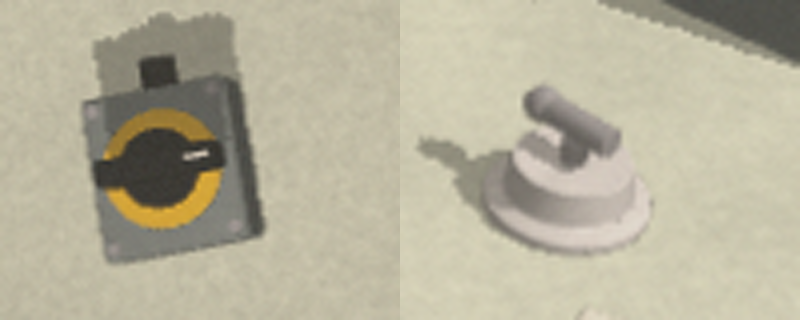

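Isolator is on (mark right, at 195,155). The tester is untouched. Descend on the crossbar.

```bash
python3 -m crank '[[0,-0.06,-0.12,0,1],[0,0,-0.12,0,1],[0,0,-0.12,0,1],[0,0,-0.11,0,1],[0,0,-0.1,0,1],[0,0,0,0,1],[0,0,0,0,1]]';python3 -m crank '[[0,0,0,0,-0.5],[0,0,0,0,-0.8],[0,0,0,0,-1],[0,0,0,0,-1],[0,0,0,0,-1],[0,0,0,0,-1],[0,0,0,0,-1]]' 40
```

```text
clock: 36.43
tcp_pos: [0.4714, -0.31, 0.0253]
orientation: [-0.227, -3.133, -0.001]
contact_force: [0.5, 0.2, 0.8]
grip_width: 0.0854
gripper_force: 0.0
clock: 37.02
tcp_pos: [0.471, -0.3109, 0.0254]
orientation: [0.227, 3.133, -0.002]
contact_force: [-1.7, 0.4, 6.8]
grip_width: 0.0161
gripper_force: 38.7
```

```bash
python3 -m crank '[[0,0,0,-0.14,-1],[0,0,0,-0.14,-1],[0,0,0,-0.14,-1],[0,0,0,-0.14,-1],[0,0,0,-0.14,-1],[0,0,0,-0.14,-1],[0,0,0,-0.14,-1],[0,0,0,-0.14,-1]]';python3 -m crank '[[0,0,0,-0.14,-1],[0,0,0,-0.14,-1],[0,0,0,-0.14,-1],[0,0,0,-0.14,-1],[0,0,0,-0.14,-1],[0,0,0,-0.14,-1],[0,0,0,-0.05,-1],[0,0,0,0,-1]]'
```

```text
clock: 37.68
tcp_pos: [0.4682, -0.3152, 0.0254]
orientation: [-1.552, -2.731, 0.009]
contact_force: [-8.4, -10.6, 7.3]
grip_width: 0.0164
gripper_force: 39.1
clock: 38.35
tcp_pos: [0.4643, -0.3161, 0.0253]
orientation: [-2.389, -2.037, 0.016]
contact_force: [-17.1, -12.1, 15.0]
grip_width: 0.016
gripper_force: 43.1
```

```bash
python3 -m crank '[[0,0,0,0,0],[0,0,0,0,0.6],[0,0,0,0,1],[0,0,0,0,1],[0,0,0.1,0,1],[0,0,0.15,0,1],[0,0,0.15,0,1],[0,0,0,0,1]]'; python3 -c "
from bench import r
import cv2
s=r.grab_frame('side')
cv2.imwrite('pics/t2.png',cv2.resize(s[140:215,380:480],(800,600),interpolation=2))"
```

```text
clock: 39.02
tcp_pos: [0.4748, -0.3114, 0.1101]
orientation: [2.377, 2.042, 0.006]
contact_force: [1.6, -1.0, -0.1]
grip_width: 0.0854
gripper_force: 0.0
```

View pics/t2.png

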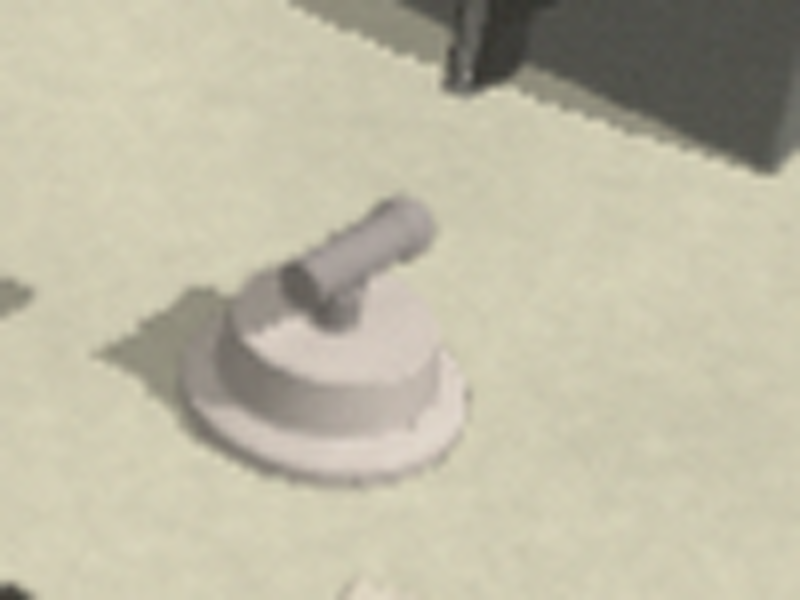

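Handle is on: ball at crop (410,220), pointing to −y. I get the axis by crossing the two crossbar directions while waiting.

```bash
python3 -c "
from h import *
g=lambda u,v:ray('side',np.array([u,v]),.058)[:2]
B0,E0,B1,E1=g(414.95,166.3),g(429,175.4),g(430.75,167),g(417.6,175.1)
a,b=B0-E0,B1-E1
k=np.linalg.solve(np.array([a,-b]).T,E1-E0)
print(E0+k[0]*a,k,np.arctan2(a[1],a[0]),np.arctan2(b[1],b[0]),B0,E0,B1,E1)
"; python3 -m crank '[[0,0,0,0,1],[0,0,0,0,1],[0,0,0,0,1],[0,0,0,0,1],[0,0,0,0,1],[0,0,0,0,1],[0,0,0,0,1],[0,0,0,0,1]]'|head -2;python3 -m crank '[[0,0,0,0,1],[0,0,0,0,1],[0,0,0,0,1],[0,0,0,0,1],[0,0,0,0,1],[0,0,0,0,1],[0,0,0,0,1],[0,0,0,0,1]]'|head -2;python3 -m crank '[[0,0,0,0,1],[0,0,0,0,1],[0,0,0,0,1],[0,0,0,0,1],[0,0,0,0,1],[0,0,0,0,1],[0,0,0,0,1],[0,0,0,0,1]]'|head -2
```

```text
[ 0.46756924 -0.30932803] [0.40648977 0.420733  ] -0.14665035941894689 -1.652183968367909 [ 0.49683198 -0.31365045] [ 0.44752745 -0.30636764] [ 0.46503038 -0.34045383] [ 0.46941327 -0.28672075]
clock: 39.73
tcp_pos: [0.4708, -0.3102, 0.1046]
clock: 40.4
tcp_pos: [0.4709, -0.3103, 0.1048]
clock: 41.07
tcp_pos: [0.4709, -0.3102, 0.1048]
```

```bash
python3 -m crank '[[-0.025,0,-0.1,0,1],[0,0,-0.1,0,1],[0,0,-0.1,0,1],[0,0,-0.1,0,1],[0,0,0,0,1],[0,0,0,0,1]]';python3 -m crank '[[0,0,0,0,-0.5],[0,0,0,0,-0.8],[0,0,0,0,-1],[0,0,0,0,-1],[0,0,0,0,-1],[0,0,0,0,-1],[0,0,0,0,-1]]' 40
```

```text
clock: 41.57
tcp_pos: [0.4652, -0.3098, 0.0242]
orientation: [-2.382, -2.045, 0.001]
contact_force: [-0.2, -0.1, -0.3]
grip_width: 0.0853
gripper_force: 0.0
clock: 42.15
tcp_pos: [0.4649, -0.3103, 0.0253]
orientation: [-2.383, -2.046, 0.002]
contact_force: [-3.3, 1.1, 8.2]
grip_width: 0.0165
gripper_force: 38.9
```

```bash
python3 -m crank '[[0,0,0,0.14,-1],[0,0,0,0.14,-1],[0,0,0,0.14,-1],[0,0,0,0.14,-1],[0,0,0,0.14,-1],[0,0,0,0.14,-1],[0,0,0,0.14,-1],[0,0,0,0.14,-1]]';python3 -m crank '[[0,0,0,0.14,-1],[0,0,0,0.14,-1],[0,0,0,0.14,-1],[0,0,0,0.14,-1],[0,0,0,0.14,-1],[0,0,0,0.14,-1],[0,0,0,0.05,-1],[0,0,0,0,-1]]'
```

```text
clock: 42.82
tcp_pos: [0.4651, -0.3103, 0.0254]
orientation: [-1.278, -2.868, 0.001]
contact_force: [-3.5, 2.5, 6.8]
grip_width: 0.0166
gripper_force: 39.1
clock: 43.48
tcp_pos: [0.4651, -0.3102, 0.0254]
orientation: [-0.223, -3.132, 0.0]
contact_force: [-4.2, 1.8, 7.7]
grip_width: 0.0166
gripper_force: 39.6
```

```bash
python3 -m crank '[[0,0,0,0,0],[0,0,0,0,0.6],[0,0,0,0,1],[0,0,0.1,0,1],[0,0,0.2,0,1],[0,0,0.2,0,1],[0,0,0.2,0,1],[0,0.1,0.1,0,1]]'>/dev/null;python3 -m crank '[[0.02,0.2,0,-0.13,1],[0.02,0.2,0,-0.13,1],[0.02,0.2,0,-0.13,1],[0.02,0.2,0,-0.13,1],[0.02,0.2,0,-0.13,1],[0.02,0.2,0,-0.13,1],[0,0.2,0,-0.13,1],[0,0.2,0,-0.13,1]]'>/dev/null; python3 -m crank '[[0,0.2,0,-0.13,1],[0,0.2,0,-0.13,1],[0,0.2,0,-0.13,1],[0,0.2,0,-0.13,1],[0,0.15,0,-0.13,1],[0,0.1,0,0,1],[0,0,0,0,1],[0,0,0,0,1]]'; python3 -c "
from bench import r
import cv2,numpy as np
s=r.grab_frame('side')[155:202,395:455];S=cv2.imread('pics/side0.png')[155:202,395:455]
t=r.grab_frame('top')[205:265,415:475];T=cv2.imread('pics/top0.png')[205:265,415:475]
print(cv2.absdiff(s,S).mean(),cv2.absdiff(t,T).mean(),cv2.absdiff(s,S).max())"; python3 chk.py side
```

```text
clock: 45.48
tcp_pos: [0.4894, 0.2398, 0.1846]
orientation: [-2.101, -2.335, -0.0]
contact_force: [-0.4, -1.1, 0.6]
grip_width: 0.0852
gripper_force: 0.0
4.450354609929078 15.156481481481482 55
side 1 [203, 211, 213, 210, 216, 215, 214, 216, 215, 214, 215, 216, 211, 214, 215, 210, 211, 162, 65, 65, 65, 100]
side 2 [208, 213, 214, 215, 213, 212, 216, 215, 216, 215, 214, 214, 214, 211, 211, 212, 208, 114, 61, 60, 59, 70]
side 3 [68, 64, 62, 59, 57, 66, 114, 148, 152, 151, 151, 152, 151, 151, 151, 151, 149, 83, 56, 55, 54, 65]
```

```bash
python3 -m crank '[[0.008,0.134,0,0.045,1],[0,0.134,0,0,1],[0,0,-0.13,0,1],[0,0,-0.13,0,1],[0,0,-0.13,0,1],[0,0,-0.13,0,1],[0,0,-0.13,0,1],[0,0,0,0,1]]'|sed -n 2,3p;python3 -m crank '[[0,0,0,0,1],[0,0,0,0,-0.5],[0,0,0,0,-0.8],[0,0,0,0,-1],[0,0,0,0,-1],[0,0,0,0,-1],[0,0,0,0,-1],[0,0,0,0,-1]]' 40
```

```text
tcp_pos: [0.4893, 0.2879, 0.0502]
orientation: [-2.065, -2.365, 0.013]
clock: 46.97
tcp_pos: [0.4908, 0.292, 0.0555]
orientation: [2.061, 2.37, -0.002]
contact_force: [-4.4, -2.1, 7.2]
grip_width: 0.0149
gripper_force: 39.1
```

```bash
python3 -m crank '[[0,0,0,0.14,-1],[0,0,0,0.14,-1],[0,0,0,0.14,-1],[0,0,0,0.14,-1],[0,0,0,0.14,-1],[0,0,0,0.14,-1],[0,0,0,0.14,-1],[0,0,0,0.14,-1]]'>/dev/null;python3 -m crank '[[0,0,0,0.14,-1],[0,0,0,0.14,-1],[0,0,0,0.14,-1],[0,0,0,0.14,-1],[0,0,0,0.14,-1],[0,0,0,0.14,-1],[0,0,0,0.06,-1],[0,0,0,0,-1]]';python3 -m crank '[[0,0,0,0,0],[0,0,0,0,0.6],[0,0,0,0,1],[0,0,0.1,0,1],[0,0,0.2,0,1],[0,0,0.2,0,1],[0,-0.1,0.15,0,1],[0,-0.2,0,0,1]]'|head -2;python3 -m crank '[[0,-0.2,0,0,1],[0,-0.2,0,0,1],[0,-0.2,0,0,1],[0,-0.2,0,0,1],[0,-0.2,0,0,1],[0,-0.2,0,0,1],[0,-0.2,0,0,1],[0,0,0,0,1]]'|head -2; python3 -c "
from bench import r
import cv2,numpy as np
s=r.grab_frame('side');t=r.grab_frame('top')
d=cv2.resize(s[240:340,180:290],(400,364),interpolation=2)
D=cv2.imread('pics/i2.png')[:,400:];D0=cv2.imread('pics/i1.png')[:,400:]
w=(slice(100,364),slice(60,340))
print('off?',cv2.absdiff(d,D)[w].mean(),'on?',cv2.absdiff(d,D0)[w].mean())
d=cv2.resize(s[145:215,385:470],(400,320),interpolation=2);print('tester off',cv2.absdiff(d,cv2.imread('pics/t1.png')[:,400:])[60:280,60:280].mean())"; python3 chk.py side
```

```text
clock: 48.3
tcp_pos: [0.4921, 0.2943, 0.0556]
orientation: [-0.244, 3.13, 0.006]
contact_force: [2.1, 5.3, 0.5]
grip_width: 0.0151
gripper_force: 39.2
clock: 48.97
tcp_pos: [0.4928, 0.239, 0.1916]
clock: 49.63
tcp_pos: [0.4905, -0.0582, 0.1834]
off? 1.290850468975469 on? 8.92397186147186
tester off 1.2471487603305784
side 1 [200, 208, 210, 207, 213, 213, 211, 214, 212, 210, 212, 213, 209, 210, 212, 207, 207, 158, 62, 62, 62, 96]
side 2 [144, 148, 149, 149, 148, 149, 150, 151, 150, 150, 149, 148, 148, 147, 146, 146, 144, 86, 56, 54, 52, 62]
side 3 [172, 211, 213, 212, 213, 212, 213, 213, 213, 213, 213, 213, 213, 212, 212, 213, 208, 105, 59, 59, 58, 77]
```

```bash
python3 -c "
from bench import r
print(r.hand_in())"
```

```text
the job is handed in; nothing more can be done
None
```

I handed the job in at about 50 s with every step done in order: all three bars are reversed and in their own bays, the test handle was on for about 3 s, and the test handle and isolator are both off; the hand-in returned no verdict.

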